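Open the clamped push-and-turn bottle and keep hold of its cap

ROBOT

A 6-joint arm with a two-finger parallel gripper is mounted at the origin on the work surface. World frame = base frame: x ahead of the robot, y to its left, z up, the work surface at z = 0. Lengths are in m, angles in rad, forces in N, time in s.
With the tool pointing down it reaches from about 0.35 to 0.925 m from the base axis. Payload 6.4 kg.
Tool frame: the origin (TCP) lies at the very end of the fingers, on their centre line; the grasp point (between the pads) lies 19 mm behind it; z points along the fingers, x is the direction in which the jaws open and shut, and the axes are right-handed (so a half turn about z gives the same grasp; the last joint's range is limited). The gripper opens to 85 mm and grips with 20 to 120 N. Pads are 22 mm wide; open, the fingers measure 114 mm over their backs; the gripper's body (76 mm by 85 mm) begins 54 mm behind the grasp point. The pads swing forward as they close: fully open they stand 13 mm farther back than shut.
Start: joints at [0.983, 0.245, 1.558, -0, 1.339, -0.174], TCP at [0.261, 0.595, 0.196] pointing down, gripper open.
Joint ranges: [-3.13, 3.13], [-1.02, 2.26], [0.13, 2.54], [-0.95, 4.09], [0.21, 2.88], [-2.74, 2.74]. Speed limits (rad/s): [2.57, 2.57, 3.14, 3.14, 3.14, 3.14].

INTERFACE

Orientations are given as a unit quaternion [x, y, z, w].
In Python, from cell import manip gives the robot as it stands.
- The arm moves only by the shell command python3 -m inch 'ROWS'. ROWS is JSON, a list of rows, each a list of 3 entries, a list of its own where there are three numbers: the closure, from 0 (fully open) to 1 (shut), then the shift along the tool's x, y, z in m, then the turn about the tool's z in degrees. A call has 1 to 12 rows; each row shifts and turns the commanded pose from where the row before left it, along the tool's axes as they then stand; what a row does not reach is not made up. A row lasts 1/12 s, in which the tool goes at most 41.7 mm and 7.16 degrees, less where a joint would pass 70% of its speed; a pose out of reach is approached as far as the arm can. A call is refused whole if a number of a shift passes 0.0417 or a number of a turn 7.16, either way. A call with a gripper value outside its range is refused whole. The fingers move at their own pace and stop on an object; the grip force is fixed at half the most. Time passes only in rows, so rows that do not move let the fingers close. It gives the time, the measured TCP pose, the force and the opening at its end, in the units of the state.
- manip.get_state(): the state, without advancing time (a new reading comes with each control period).
- manip.capture(name): name is "side" or "top"; returns (picture, depth): 420x560x3 uint8, red, green, blue; 420x560 float32, m along the optical axis (not along the pixel's ray), 0 where there is no reading.
- manip.get_calibration(name): a dict with "fov_y" (degrees; the focal length in pixels is half the picture's height over the tangent of half this angle, whatever the lens; pixels are square), "cx", "cy" (the principal point, pixels), "R" (3x3) and "t" (3): a world point X has camera coordinates R X + t. Camera axes: x right, y down, z forward; pixel columns grow to the right and rows downward; lengths in m; the calibration is good to about 2 mm. A picture is of the moment at which its call begins. get_calibration takes no time and is no camera call.
- manip.job_done(): hands the job in, once; it reports no verdict.
The state is a dict: "time_s": time; "q": joint angles; "dq": joint speeds; "joint_torque": joint torques, N m; "tcp_pos": TCP position; "tool_rot": TCP orientation; "ft_force": force on the tool from outside, world axes, zero at the start; "ft_torque": the same for the moment, N m; "finger_gap": opening from 0.0 (shut) to 1.0 (fully open).
Only numpy, scipy, OpenCV 4.12 (cv2) and the standard library are available. Lean on these libraries where they do the work, as an engineer would, in place of code of your own. Each camera call takes 0.05 s, during which the arm holds its last target.

TASK

Open the wood-oil bottle that is clamped on the board: press its push-and-turn safety cap all the way down against its spring, twist it anticlockwise (seen from above) while it is down until it comes free, and lift it straight off. Finish still holding the cap, level and still, about 8 cm above the bottle's open mouth, ready to go back on; do not put it down or let go. Leave the loose tools and containers on the bench where they are.

Things in the scene. Friction and masses are not known exactly. Their poses are not given: they have to be found in the camera images.
- cap_center (a point): Centre, half-way up, of the black ribbed push-and-turn cap on the clamped bottle: 52 mm diameter, 30 mm high, 45 g; z up along the bottle. Grip it by its sides; three lugs inside hook under the neck. Unpressed it turns under 8 degrees and cannot be lifted. Held down over 4 mm it turns anticlockwise (from above): free to lift straight up from 45 to 75 degrees (60 is best), stopped at 80.
- cap_spring (a joint): The spring disc inside the cap, unseen while the cap is on: how far the cap is pressed down on the neck, in m. 0 at rest; gives way at about 6 N and is fully down at 0.006 m with about 12 N (the force must be kept up: let go, it springs back). The cap must stay down for the first 40 degrees of its turn.
- mouth (a point): Centre of the rim of the bottle's neck, 183 mm above the bench, frame fixed to the bottle: z up, x and y parallel to the cap's own at the start. The seated cap's centre lies 2 mm below this point. Bottle: white plastic, round, body 90 mm diameter.
- bottle: The clamped bottle, origin at the centre of its underside, 18 mm above the bench. Neck 34 mm diameter (43 mm over its hooks), rim 165 mm above this origin; the resting cap's lower edge is at 148 mm (142 pressed); a collar of 44 mm diameter tops out at 133 mm and from 129 mm the shoulder slopes down at about 45 degrees to the 90 mm body at 104 mm.
- jig: Plywood board 190 x 270 x 18 mm fixed to the bench, origin on the bench top under the bottle's axis, y along the clamp's bar. The bottle is clamped immovably between two V-notched wooden blocks (up to 93 mm above the bench) by an orange quick-release bar clamp lying level round them (up to 80 mm high), its bar and grip on the +x side, reaching 190 mm from the bottle's axis.
- sanding_block_center (a point): Not part of the job: centre of a wooden sanding block, 110 x 64 x 36 mm, lying beside the board.
- spring_clamp_center (a point): Not part of the job: centre of a red metal spring clamp, 160 mm long, 80 mm wide, lying on its side, 24 mm high, beside the board.
- square_center (a point): Not part of the job: middle of a steel combination square lying flat, rule 300 mm long along its x axis, head 112 mm, 20 mm high.
- glue_bottle_center (a point): Not part of the job: centre of an upright, loose, slim glue bottle, 60 mm diameter, 140 mm high, with a small plain cap; not the bottle to open.
- wax_tin_center (a point): Not part of the job: centre of a flat round wax tin, 96 mm diameter, 48 mm high.
- tape_measure_center (a point): Not part of the job: centre of a grey tape measure standing on its edge, 72 x 40 x 66 mm.
Mind the look-alikes: they are no part of the job. What is shaped like the part that bears cap_center but pink or yellow is not meant.

How it is judged:
On the way, in this order (a step that is already met when the one before it is completed fails the run):
1. the cap is pressed down against its spring, not yet turned (z of cap_center in the frame of mouth below -0.005 m and angle between the x axis of cap_center and the x axis of mouth, either way round below 0.25 rad), for 0.02 s.
2. the cap, still on the neck, is turned anticlockwise out of its catches (z of cap_center in the frame of mouth below 0.004 m and angle between the x axis of cap_center and the x axis of mouth, either way round above 0.6 rad and horizontal distance between cap_center and mouth below 0.006 m), for 0.02 s.
At the end, for the whole second after the job is handed in: The fingers hold the cap (over 2 N), touching nothing of the bottle, its centre 50 to 150 mm above the rim and within 30 mm of straight over it, level within 0.25 rad, slower than 30 mm/s (z of cap_center in the frame of mouth between 0.05 and 0.15 m and horizontal distance between cap_center and mouth below 0.03 m and angle between cap_center's own z axis and vertical below 0.25 rad and contact force between the fingers and cap above 2 N and contact force between cap and jig below 0.05 N and linear speed of cap below 0.03 m/s); the arm keeps its last pose, push and grip.
It fails at once if a loose tool or container on the bench is pushed more than 25 mm (distance of any of sanding_block_center, spring_clamp_center, square_center, glue_bottle_center, wax_tin_center, tape_measure_center from where it was at the start of the episode above 0.025 m).
It also fails if it takes over 42 s, if anything falls off the work surface, if the arm or the gripper's body presses on something with over 40 N, if the wrist force passes 120 N, or if a joint passes its speed limit or range.

## Working session

There is one attempt and no reset: what is moved stays moved. The work goes in short steps, Python scripts to look and compute and a shell command to move; the robot and the scene stay as the last step left them, time stands still between calls to the robot, and variables do not carry over. Pictures are saved under pics/ and viewed, and the job is handed in when it is done.

```bash
mkdir -p pics; cat > h.py <<'E'
from cell import manip
import numpy as np, cv2
def save(n,f):
    p,d=manip.capture(n); cv2.imwrite(f'pics/{f}.png',p[:,:,::-1]); np.save(f'pics/{f}.npy',d); return p,d
def world(n,d,u,v):
    c=manip.get_calibration(n); f=210/np.tan(np.radians(c['fov_y'])/2)
    z=d[v,u]; X=np.array([(u-c['cx'])/f*z,(v-c['cy'])/f*z,z]); return np.array(c['R']).T@(X-np.array(c['t']))
def cloud(n,d):
    c=manip.get_calibration(n); f=210/np.tan(np.radians(c['fov_y'])/2)
    v,u=np.mgrid[:d.shape[0],:d.shape[1]]
    X=np.stack([(u-c['cx'])/f*d,(v-c['cy'])/f*d,d],-1)-np.array(c['t']); return X@np.array(c['R'])
E
python3 - <<'E'
from h import *
for n in ['side','top']:
    save(n,n+'0'); c=manip.get_calibration(n); print(n,c)
print(manip.get_state())
E
```

```text
side {'fov_y': 43.90972224276627, 'cx': 282.17632345380986, 'cy': 210.48946043251615, 'R': array([[-0.97042261, -0.2410586 , -0.01306544],
       [-0.1742929 ,  0.73703812, -0.65299066],
       [ 0.16703875, -0.63139969, -0.75725325]]), 't': array([0.49851607, 0.17995586, 1.7255503 ])}
top {'fov_y': 54.85644597335643, 'cx': 287.4984346491973, 'cy': 208.17248901911475, 'R': array([[-0.02772245, -0.99959759, -0.00601106],
       [-0.99461514,  0.028184  , -0.09973159],
       [ 0.09986087,  0.00321389, -0.99499622]]), 't': array([0.0140368 , 0.51591077, 1.15725919])}
{'time_s': 0.1, 'q': array([ 9.82908770e-01,  2.45719149e-01,  1.55890199e+00,  6.46785114e-06,
        1.33868938e+00, -1.74076375e-01]), 'dq': array([ 3.46196111e-04, -1.95200435e-03, -1.83717906e-03,  1.33881089e-03,
       -1.37666817e-03, -8.48021967e-05]), 'joint_torque': array([ 1.98628513e-04, -4.30674291e+01, -3.27126539e+01, -1.25706761e-04,
        2.86418079e-03, -1.24491010e-05]), 'tcp_pos': array([0.26102943, 0.59467262, 0.1950013 ]), 'tool_rot': array([ 8.37287905e-01,  5.46761581e-01, -7.90883461e-04,  3.35082262e-04]), 'ft_force': array([ 0.16793952,  0.35535302, -1.03467063]), 'ft_torque': array([-0.04925288,  0.02952137, -0.009228  ]), 'finger_gap': 1.000540837352726}
```

View pics/side0.png

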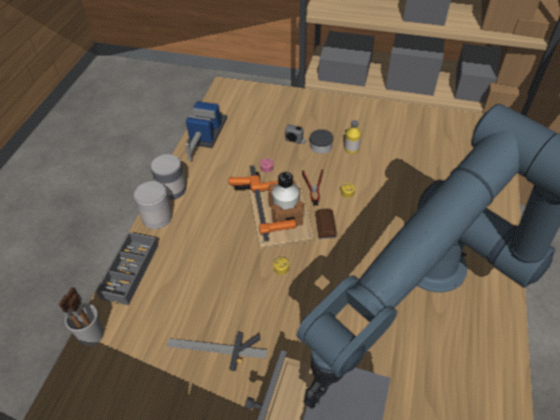

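View pics/top0.png

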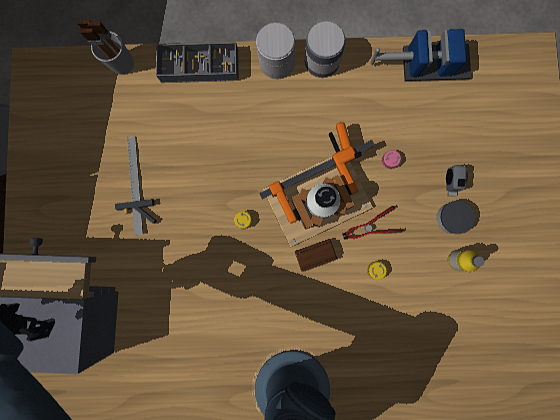

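The side view shows the black cap at about (286,179). In the top view it is at about (326,197), with the orange clamp around it. I'll enlarge the crop and measure from it.

```bash
python3 - <<'E'
from h import *
for n,(u,v) in {'top':(326,197),'side':(286,185)}.items():
    d=np.load(f'pics/{n}0.npy'); p=cv2.imread(f'pics/{n}0.png')
    cv2.imwrite(f'pics/{n}0c.png',cv2.resize(p[v-60:v+60,u-70:u+70],None,fx=5,fy=5,interpolation=cv2.INTER_CUBIC))
    C=cloud(n,d); w=np.zeros(d.shape,bool); w[v-40:v+40,u-40:u+40]=1
    m=w&(C[...,2]>.188)&(C[...,2]<.22)
    P=C[m]; print(n,m.sum(),np.median(P,0),P.min(0),P.max(0))
    (c,r)=cv2.minEnclosingCircle(P[:,:2].astype(np.float32)); print(c,r)
    m=w&(C[...,2]>.16)&(C[...,2]<.22); P=C[m]; print(cv2.minEnclosingCircle(P[:,:2].astype(np.float32)))
E
```

```text
top 325 [ 0.52526222 -0.09761399  0.19536415] [ 0.50006949 -0.12345621  0.18847634] [ 0.55018878 -0.0731292   0.20265206]
(0.5259556770324707, -0.09783554822206497) 0.026094060391187668
((0.5255089402198792, -0.09744444489479065), 0.02625439129769802)
side 153 [ 0.523816   -0.0959073   0.19644801] [ 0.49909485 -0.12598589  0.18820523] [ 0.55101334 -0.06912393  0.20329682]
(0.5225380063056946, -0.09718283265829086) 0.029081998392939568
((0.5224011540412903, -0.09703512489795685), 0.02924429252743721)
```

```bash
python3 -c "
import cv2,numpy as np
cv2.imwrite('pics/both0c.png',np.vstack([cv2.resize(cv2.imread(f'pics/{n}0c.png'),(350,300)) for n in ['top','side']]))"
```

```text
(no output)
```

View pics/top0c.png

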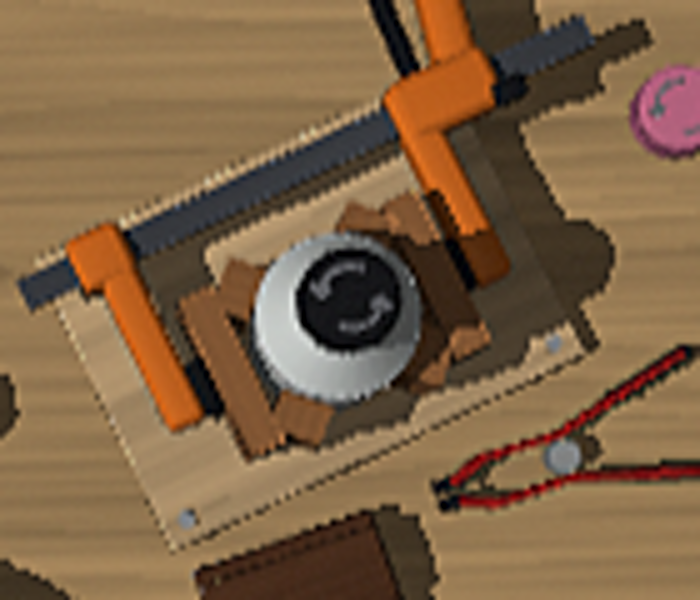

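The cap axis is at about (0.525, -0.097) and its top at z≈0.196. I'll rise first, turn the tool yaw to about 0, and then travel over.

```bash
python3 -m inch '[[0,[0,0,-0.03],0],[0,[0,0,-0.03],0],[0,[0,0,-0.01],6.63],[0,[0,0,0],6.63],[0,[0,0,0],6.63],[0,[0,0,0],6.63],[0,[0,0,0],6.63],[0,[0,0,0],6.63],[0,[0,0,0],6.63],[0,[0,0,0],6.63],[0,[0,0,0],6.63],[0,[0,0,0],6.63]]'
```

```text
time_s: 1.1
tcp_pos: [0.2612, 0.5949, 0.2653]
tool_rot: [1.0, -0.003, -0.0, 0.0]
ft_force: [-0.4, -0.8, 0.0]
finger_gap: 0.998
```

```bash
python3 -m inch '[[0,[0.0132,0.0346,0],0],[0,[0.0132,0.0346,0],0],[0,[0.0132,0.0346,0],0],[0,[0.0132,0.0346,0],0],[0,[0.0132,0.0346,0],0],[0,[0.0132,0.0346,0],0],[0,[0.0132,0.0346,0],0],[0,[0.0132,0.0346,0],0],[0,[0.0132,0.0346,0],0],[0,[0.0132,0.0346,0],0],[0,[0.0132,0.0346,0],0],[0,[0.0132,0.0346,0],0]]'
python3 -m inch '[[0,[0.0132,0.0346,0],0],[0,[0.0132,0.0346,0],0],[0,[0.0132,0.0346,0],0],[0,[0.0132,0.0346,0],0],[0,[0.0132,0.0346,0],0],[0,[0.0132,0.0346,0],0],[0,[0.0132,0.0346,0],0],[0,[0.0132,0.0346,0],0],[0,[0,0,0],0],[0,[0,0,0],0],[0,[0,0,0],0]]'
python3 -c "
from h import *
save('top','top1');save('side','side1')
for n,(u,v) in {'top':(326,197),'side':(286,165)}.items():
    p=cv2.imread(f'pics/{n}1.png');cv2.imwrite(f'pics/{n}1c.png',cv2.resize(p[v-60:v+60,u-70:u+70],None,fx=5,fy=5,interpolation=cv2.INTER_CUBIC))
print(manip.get_state()['q'])"
```

```text
time_s: 2.1
tcp_pos: [0.4197, 0.1782, 0.2657]
tool_rot: [1.0, 0.0, -0.0, -0.0]
ft_force: [1.6, 0.3, -0.4]
finger_gap: 0.998
time_s: 3.02
tcp_pos: [0.5248, -0.0965, 0.2655]
tool_rot: [1.0, -0.0, -0.001, -0.0]
ft_force: [0.2, -0.6, 0.1]
finger_gap: 1.002
[-3.93139109e-01 -8.23010924e-02  1.77796257e+00  2.25846017e-04
  1.44628473e+00 -3.94415091e-01]
```

View pics/side1c.png

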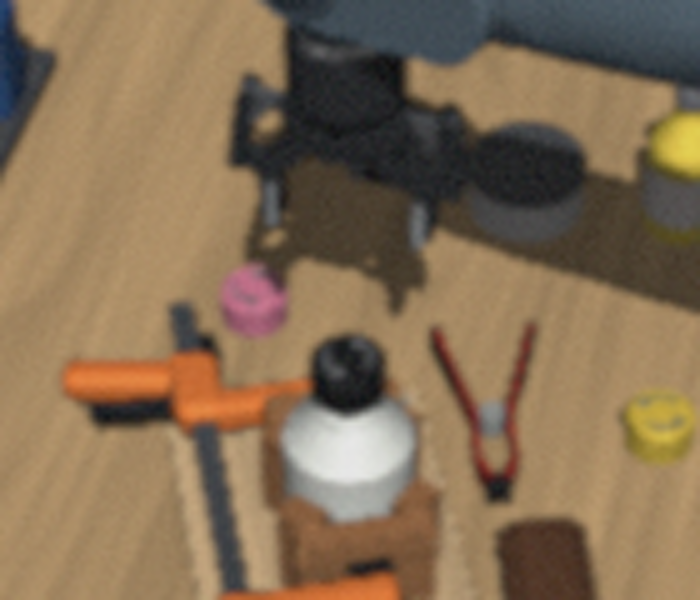

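The jaws straddle the cap axis: pads at (270,195) and (420,225), cap at (348,370) in the crop. Next I'll descend and close.

```bash
python3 -m inch '[[0,[0,0,0.02],0],[0,[0,0,0.02],0],[0,[0,0,0.02],0],[0,[0,0,0.02],0],[0,[0,0,0.015],0],[0,[0,0,0.012],0],[0,[0,0,0],0],[0,[0,0,0],0]]'
python3 -c "
from h import *
save('side','side2')
u,v=286,180
p=cv2.imread('pics/side2.png');cv2.imwrite('pics/side2c.png',cv2.resize(p[v-40:v+40,u-50:u+50],None,fx=7,fy=7,interpolation=cv2.INTER_CUBIC))"
```

```text
time_s: 3.78
tcp_pos: [0.5251, -0.0961, 0.159]
tool_rot: [1.0, 0.0, -0.0, -0.0]
ft_force: [0.1, 0.5, 0.6]
finger_gap: 1.002
```

View pics/side2c.png

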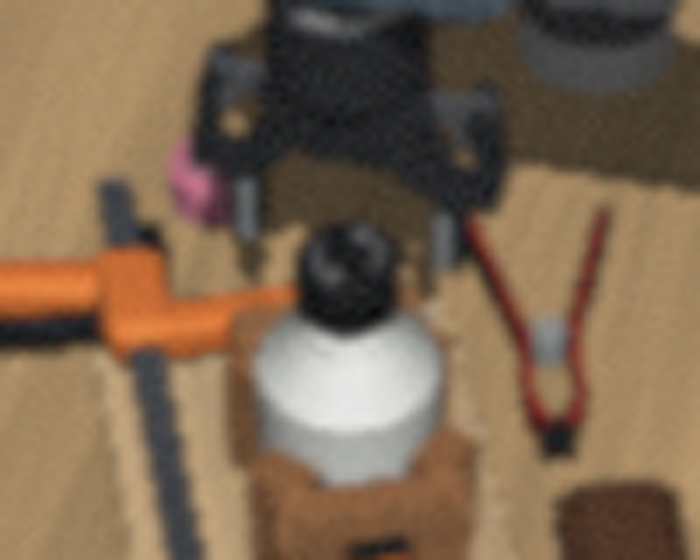

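```bash
python3 - <<'E'
from h import *
d=np.load('pics/side2.npy'); C=cloud('side',d)
# crop col->px: u=236+x/7, v=140+y/7
for x in (244,442):
    for y in range(180,310,8):
        u,v=round(236+x/7),round(140+y/7); print(x,y,C[v,u].round(3),C[v,u-1].round(3)if 0 else '')
p,d=save('top','top2'); C=cloud('top',d)
m=(abs(C[...,0]-.525)<.07)&(abs(C[...,1]+.097)<.03)&(C[...,2]>.1); print(m.sum())
E
```

```text
244 180 [ 0.57  -0.09   0.244] 
244 188 [ 0.57  -0.088  0.241] 
244 196 [ 0.571 -0.092  0.232] 
244 204 [ 0.569 -0.085  0.234] 
244 212 [ 0.57  -0.086  0.229] 
244 220 [ 0.57  -0.087  0.224] 
244 228 [ 0.569 -0.084  0.217] 
244 236 [ 0.627 -0.28   0.007] 
244 244 [ 0.628 -0.28   0.001] 
244 252 [ 0.628 -0.281 -0.005] 
244 260 [ 0.625 -0.271  0.   ] 
244 268 [ 0.623 -0.262  0.004] 
244 276 [ 0.623 -0.262 -0.001] 
244 284 [ 0.601 -0.187  0.068] 
244 292 [ 0.598 -0.175  0.076] 
244 300 [ 0.597 -0.171  0.075] 
244 308 [ 0.591 -0.152  0.091] 
442 180 [ 0.476 -0.085  0.269] 
442 188 [ 0.477 -0.088  0.262] 
442 196 [ 0.476 -0.087  0.258] 
442 204 [ 0.476 -0.085  0.255] 
442 212 [ 0.477 -0.09   0.246] 
442 220 [ 0.477 -0.091  0.241] 
442 228 [ 0.477 -0.091  0.231] 
442 236 [ 0.477 -0.091  0.227] 
442 244 [ 0.476 -0.086  0.228] 
442 252 [ 0.476 -0.088  0.22 ] 
442 260 [ 0.475 -0.084  0.22 ] 
442 268 [ 0.476 -0.086  0.214] 
442 276 [ 0.518 -0.284  0.001] 
442 284 [ 0.514 -0.267  0.008] 
442 292 [ 0.511 -0.252  0.018] 
442 300 [ 0.509 -0.245  0.02 ] 
442 308 [ 0.509 -0.245  0.015] 
1925
```

```bash
python3 - <<'E'
from h import *
for n in ('side1','side2'):
    d=np.load(f'pics/{n}.npy'); C=cloud('side',d)
    m=(abs(C[...,0]-.525)<.08)&(abs(C[...,1]+.097)<.08)&(C[...,2]>.2)
    m&=~((np.hypot(C[...,0]-.525,C[...,1]+.097)<.03)&(C[...,2]<.205))
    P=C[m]
    for x in np.arange(.455,.6,.01):
        q=P[abs(P[:,0]-x)<.005]
        if len(q): print(n,x.round(3),len(q),np.sort(q[:,2])[:3].round(3),q[np.argmin(q[:,2]),1].round(3))
E
```

```text
side1 0.455 138 [0.359 0.365 0.366] -0.088
side1 0.465 128 [0.323 0.324 0.327] -0.103
side1 0.475 215 [0.316 0.323 0.323] -0.09
side1 0.485 277 [0.359 0.362 0.364] -0.092
side1 0.495 297 [0.375 0.376 0.378] -0.081
side1 0.505 266 [0.374 0.375 0.38 ] -0.092
side1 0.515 258 [0.375 0.377 0.378] -0.09
side1 0.525 256 [0.376 0.379 0.38 ] -0.089
side1 0.535 224 [0.374 0.375 0.376] -0.09
side1 0.545 182 [0.38  0.383 0.384] -0.087
side1 0.555 144 [0.373 0.376 0.377] -0.082
side1 0.565 132 [0.313 0.314 0.316] -0.11
side1 0.575 102 [0.319 0.32  0.323] -0.097
side1 0.585 79 [0.359 0.359 0.359] -0.092
side1 0.595 16 [0.364 0.365 0.367] -0.083
side2 0.455 128 [0.256 0.257 0.26 ] -0.085
side2 0.465 125 [0.219 0.22  0.226] -0.092
side2 0.475 166 [0.209 0.212 0.214] -0.095
side2 0.485 240 [0.222 0.246 0.256] -0.091
side2 0.495 240 [0.266 0.267 0.27 ] -0.103
side2 0.505 247 [0.271 0.274 0.278] -0.089
side2 0.515 225 [0.27  0.271 0.271] -0.089
side2 0.525 220 [0.273 0.275 0.275] -0.088
side2 0.535 197 [0.269 0.275 0.276] -0.09
side2 0.545 155 [0.276 0.278 0.28 ] -0.079
side2 0.555 129 [0.266 0.269 0.271] -0.084
side2 0.565 113 [0.208 0.209 0.212] -0.099
side2 0.575 92 [0.214 0.216 0.223] -0.094
side2 0.585 66 [0.249 0.25  0.25 ] -0.095
side2 0.595 18 [0.257 0.257 0.264] -0.085
```

Depth puts the finger ends at z≈0.21 and the gripper body at 0.272. From the reported TCP of 0.159 they should be at about 0.172 and 0.232. So the fingers really stand about 38 mm higher than reported, while the cap's height matches its specification. I'll go by the camera, descend further in steps and check.

```bash
python3 -m inch '[[0,[0,0,0.006],0],[0,[0,0,0.006],0],[0,[0,0,0.006],0],[0,[0,0,0.006],0],[0,[0,0,0],0]]'
python3 -m inch '[[0,[0,0,0.005],0],[0,[0,0,0.005],0],[0,[0,0,0.004],0],[0,[0,0,0],0],[0,[0,0,0],0]]'
python3 - <<'E'
from h import *
p,d=save('side','side3'); C=cloud('side',d)
u,v=286,180
p=cv2.imread('pics/side3.png');cv2.imwrite('pics/side3c.png',cv2.resize(p[v-40:v+40,u-50:u+50],None,fx=7,fy=7,interpolation=cv2.INTER_CUBIC))
for x in np.arange(.465,.6,.01):
    m=(abs(C[...,0]-x)<.005)&(abs(C[...,1]+.097)<.02)&(C[...,2]>.14); print(x.round(3),np.sort(C[m][:,2])[:3].round(3))
E
```

```text
time_s: 4.3
tcp_pos: [0.5241, -0.0965, 0.1331]
tool_rot: [1.0, -0.0, -0.001, -0.001]
ft_force: [-0.3, -0.3, 0.3]
finger_gap: 1.002
time_s: 4.72
tcp_pos: [0.525, -0.0968, 0.1206]
tool_rot: [1.0, -0.0, -0.0, -0.0]
ft_force: [-0.5, 0.4, -0.4]
finger_gap: 1.0
0.465 [0.184 0.186 0.193]
0.475 [0.17  0.175 0.176]
0.485 [0.143 0.183 0.192]
0.495 [0.141 0.141 0.141]
0.505 [0.14  0.141 0.142]
0.515 [0.141 0.142 0.144]
0.525 [0.145 0.146 0.146]
0.535 [0.142 0.142 0.146]
0.545 [0.141 0.144 0.144]
0.555 [0.141 0.142 0.231]
0.565 [0.169 0.174 0.175]
0.575 [0.171 0.176 0.179]
0.585 [0.198 0.211 0.212]
0.595 [0.216 0.216 0.225]
```

View pics/side3c.png

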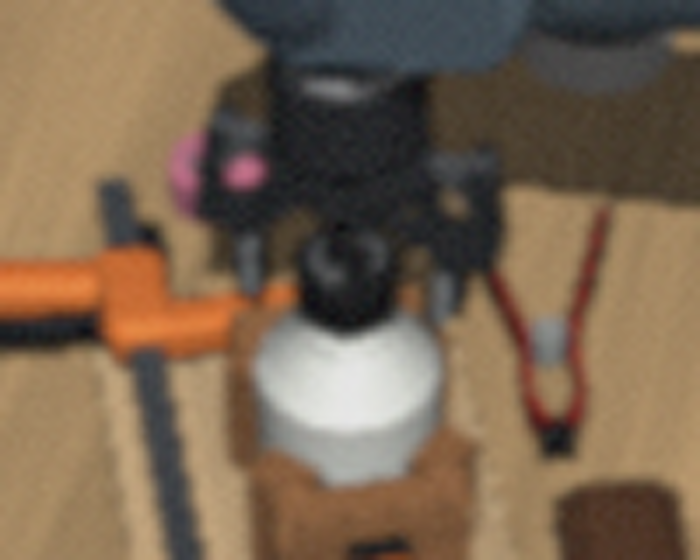

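The pad ends are now at z≈0.172 beside the cap, at (250,290) and (440,315) in the crop. I'll drop 2 mm and close.

```bash
python3 -m inch '[[0,[0,0,0.002],0],[0.2,[0,0,0],0],[0.4,[0,0,0],0],[1,[0,0,0],0],[1,[0,0,0],0],[1,[0,0,0],0],[1,[0,0,0],0],[1,[0,0,0],0],[1,[0,0,0],0],[1,[0,0,0],0],[1,[0,0,0],0],[1,[0,0,0],0]]'
python3 - <<'E'
from h import *
p,d=save('side','side4'); C=cloud('side',d)
u,v=286,180
p=cv2.imread('pics/side4.png');cv2.imwrite('pics/side4c.png',cv2.resize(p[v-40:v+40,u-50:u+50],None,fx=7,fy=7,interpolation=cv2.INTER_CUBIC))
E
```

```text
time_s: 5.77
tcp_pos: [0.5259, -0.0971, 0.1196]
tool_rot: [1.0, -0.0, 0.001, 0.0]
ft_force: [4.2, 0.5, 3.3]
finger_gap: 0.603
```

View pics/side4c.png

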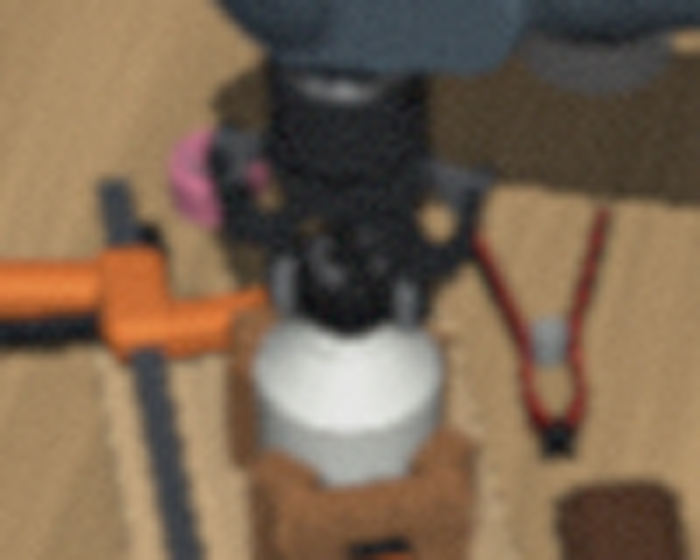

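The pads hold the cap at an opening of about 51 mm. Now I'll press gradually.

```bash
python3 -m inch '[[1,[0,0,0.0015],0],[1,[0,0,0.0015],0],[1,[0,0,0.001],0],[1,[0,0,0],0],[1,[0,0,0],0]]'
python3 -m inch '[[1,[0,0,0.0015],0],[1,[0,0,0.0015],0],[1,[0,0,0],0],[1,[0,0,0],0]]'
```

```text
time_s: 6.23
tcp_pos: [0.526, -0.0971, 0.1162]
tool_rot: [1.0, -0.0, 0.001, 0.0]
ft_force: [3.1, 0.1, 7.8]
finger_gap: 0.598
time_s: 6.57
tcp_pos: [0.526, -0.0971, 0.1136]
tool_rot: [1.0, -0.0, 0.001, 0.0]
ft_force: [1.3, 0.4, 9.8]
finger_gap: 0.593
```

```bash
python3 -m inch '[[1,[0,0,0.0015],0],[1,[0,0,0],0],[1,[0,0,0],0]]'
python3 -m inch '[[1,[0,0,0.0015],0],[1,[0,0,0],0],[1,[0,0,0],0]]'
python3 -m inch '[[1,[0,0,0.001],0],[1,[0,0,0],0],[1,[0,0,0],0]]'
```

```text
time_s: 6.82
tcp_pos: [0.5261, -0.0972, 0.1131]
tool_rot: [1.0, 0.0, 0.001, 0.0]
ft_force: [-3.0, 1.8, 15.6]
finger_gap: 0.599
time_s: 7.07
tcp_pos: [0.5261, -0.0973, 0.1129]
tool_rot: [1.0, 0.0, 0.0, 0.0]
ft_force: [-6.6, 3.0, 23.8]
finger_gap: 0.598
time_s: 7.32
tcp_pos: [0.5262, -0.0973, 0.1128]
tool_rot: [1.0, 0.0, 0.0, 0.001]
ft_force: [-10.6, 4.2, 29.2]
finger_gap: 0.602
```

The cap has bottomed out: z stalls at 0.1128 while the force climbs. I'll ease the push slightly, then turn anticlockwise, which is negative about the downward tool z.

```bash
python3 -m inch '[[1,[0,0,-0.001],0],[1,[0,0,0],-3],[1,[0,0,0],-4],[1,[0,0,0],-4],[1,[0,0,0],-4],[1,[0,0,0],0]]'
```

```text
time_s: 7.82
tcp_pos: [0.5274, -0.0981, 0.113]
tool_rot: [0.991, 0.132, 0.002, 0.002]
ft_force: [-0.7, -0.0, 18.9]
finger_gap: 0.598
```

```bash
python3 -m inch '[[1,[0,0,0],-4],[1,[0,0,0],-4],[1,[0,0,0],-4],[1,[0,0,0],-4],[1,[0,0,0],-4],[1,[0,0,0],0]]'
python3 -c "
from h import *
print(manip.get_state()['ft_torque'])"
python3 -m inch '[[1,[0,0,0],-4],[1,[0,0,0],-4],[1,[0,0,0],-4],[1,[0,0,0],-4],[1,[0,0,0],-4],[1,[0,0,0],-5],[1,[0,0,0],0],[1,[0,0,0],0]]'
python3 - <<'E'
from h import *
s=manip.get_state();print(s['ft_torque'],s['q'])
p,d=save('side','side5')
u,v=286,180
p=cv2.imread('pics/side5.png');cv2.imwrite('pics/side5c.png',cv2.resize(p[v-40:v+40,u-50:u+50],None,fx=7,fy=7,interpolation=cv2.INTER_CUBIC))
E
```

```text
time_s: 8.32
tcp_pos: [0.5274, -0.0982, 0.113]
tool_rot: [0.953, 0.302, 0.002, 0.002]
ft_force: [-0.6, 0.2, 18.3]
finger_gap: 0.598
[0.06007818 0.16419209 0.0424148 ]
time_s: 8.98
tcp_pos: [0.5273, -0.0981, 0.113]
tool_rot: [0.866, 0.5, 0.001, 0.002]
ft_force: [-1.9, 1.6, 20.0]
finger_gap: 0.598
[0.10640461 0.22699837 0.03954112] [-3.94943279e-01  6.93919403e-02  1.91612663e+00 -9.37667383e-04
  1.15128835e+00 -1.44217112e+00]
```

View pics/side5c.png

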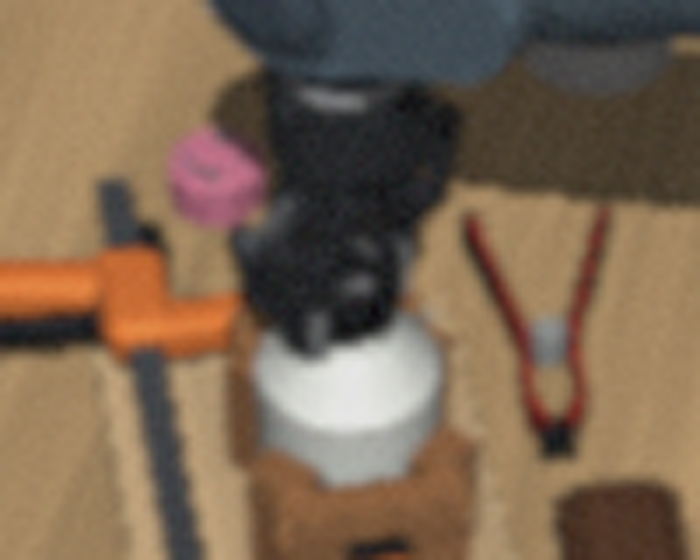

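The tool has turned 60° with almost no resisting torque, so the cap turned with it. I'll lift gently and check the force.

```bash
python3 -m inch '[[1,[0,0,-0.002],0],[1,[0,0,-0.003],0],[1,[0,0,-0.003],0],[1,[0,0,-0.004],0],[1,[0,0,0],0],[1,[0,0,0],0]]'
python3 -m inch '[[1,[0,0,-0.003],0],[1,[0,0,-0.003],0],[1,[0,0,-0.003],0],[1,[0,0,0],0]]'
```

```text
time_s: 9.53
tcp_pos: [0.5244, -0.0968, 0.1201]
tool_rot: [0.866, 0.5, -0.001, -0.001]
ft_force: [1.5, -1.4, 0.4]
finger_gap: 0.597
time_s: 9.87
tcp_pos: [0.525, -0.0967, 0.1303]
tool_rot: [0.866, 0.5, -0.0, -0.0]
ft_force: [0.3, -0.3, -0.5]
finger_gap: 0.6
```

It comes up freely, with no upward resistance. I need about 71 mm more.

```bash
python3 -m inch '[[1,[0,0,-0.005],0],[1,[0,0,-0.01],0],[1,[0,0,-0.01],0],[1,[0,0,-0.01],0],[1,[0,0,-0.01],0],[1,[0,0,-0.01],0],[1,[0,0,-0.008],0],[1,[0,0,-0.005],0],[1,[0,0,-0.003],0],[1,[0,0,0],0],[1,[0,0,0],0],[1,[0,0,0],0]]'
python3 -m inch '[[1,[0,0,0],0],[1,[0,0,0],0],[1,[0,0,0],0],[1,[0,0,0],0]]'
python3 - <<'E'
from h import *
p,d=save('side','side6'); C=cloud('side',d)
u,v=286,170
p=cv2.imread('pics/side6.png');cv2.imwrite('pics/side6c.png',cv2.resize(p[v-45:v+45,u-50:u+50],None,fx=6,fy=6,interpolation=cv2.INTER_CUBIC))
for u in (284,286,288): print([(v,*C[v,u].round(3)) for v in range(150,190,2)])
print(manip.get_state()['dq'])
E
```

```text
time_s: 10.87
tcp_pos: [0.5248, -0.0967, 0.2003]
tool_rot: [0.866, 0.5, -0.0, -0.001]
ft_force: [-0.5, -0.2, -1.0]
finger_gap: 0.596
time_s: 11.2
tcp_pos: [0.5251, -0.0969, 0.2008]
tool_rot: [0.866, 0.5, -0.0, -0.0]
ft_force: [-0.9, 0.6, 0.1]
finger_gap: 0.599
[(150, np.float64(0.522), np.float64(-0.074), np.float64(0.338)), (152, np.float64(0.523), np.float64(-0.079), np.float64(0.325)), (154, np.float64(0.522), np.float64(-0.073), np.float64(0.322)), (156, np.float64(0.521), np.float64(-0.069), np.float64(0.318)), (158, np.float64(0.521), np.float64(-0.068), np.float64(0.31)), (160, np.float64(0.526), np.float64(-0.09), np.float64(0.28)), (162, np.float64(0.524), np.float64(-0.08), np.float64(0.28)), (164, np.float64(0.523), np.float64(-0.075), np.float64(0.277)), (166, np.float64(0.523), np.float64(-0.075), np.float64(0.268)), (168, np.float64(0.522), np.float64(-0.073), np.float64(0.262)), (170, np.float64(0.522), np.float64(-0.07), np.float64(0.255)), (172, np.float64(0.584), np.float64(-0.312), np.float64(-0.003)), (174, np.float64(0.581), np.float64(-0.299), np.float64(-0.001)
[... 2417 characters left out ...]
13), np.float64(-0.088), np.float64(0.24)), (172, np.float64(0.569), np.float64(-0.315), np.float64(-0.003)), (174, np.float64(0.564), np.float64(-0.294), np.float64(0.008)), (176, np.float64(0.52), np.float64(-0.118), np.float64(0.181)), (178, np.float64(0.519), np.float64(-0.113), np.float64(0.177)), (180, np.float64(0.519), np.float64(-0.113), np.float64(0.167)), (182, np.float64(0.513), np.float64(-0.087), np.float64(0.185)), (184, np.float64(0.513), np.float64(-0.086), np.float64(0.177)), (186, np.float64(0.511), np.float64(-0.08), np.float64(0.173)), (188, np.float64(0.514), np.float64(-0.09), np.float64(0.153))]
[ 0.00140011 -0.00327614 -0.00275602  0.00207569 -0.00101262 -0.00032937]
```

View pics/side6c.png

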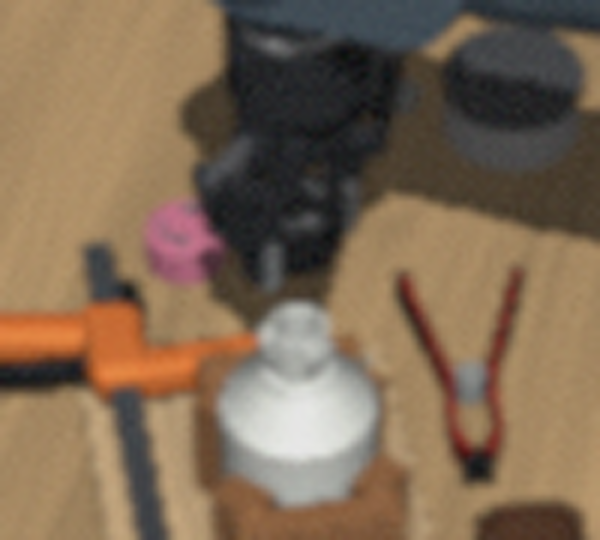

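The neck is bare at (297,335) in the crop. The cap is held above it with its top at z≈0.278, so its centre is about 80 mm above the rim, level and still. I'm handing in the job.

```bash
python3 -c "
from cell import manip
print(manip.job_done()); s=manip.get_state(); print(s['time_s'],s['tcp_pos'],s['finger_gap'])"
```

```text
the job is handed in; nothing more can be done
None
the job is handed in; nothing more can be done
```

The bottle is open and the job is handed in at about 11.3 s. I gripped the cap by its sides and pressed it down until it bottomed out, with a push peaking at about 29 N. I then turned it 60° anticlockwise under about 19 N, lifted it straight off, and finished holding it over the mouth.

**Last checks:**
- **Cap:** The depth picture puts its top at z≈0.278, so its centre is about 80 mm above the rim. The tool is centred over the bottle to within a few mm, upright and practically still.
- **Grip:** The opening stayed at about 51 mm, the cap's width, and the wrist force was near zero. The grip force itself was not measured.
- **Bottle:** The neck shows bare in the side picture.
- **Loose tools:** My path stayed clear of them and the side pictures showed none moved. I did not measure their positions again.

**Disagreement:** The reported TCP height was about 38 mm lower than the fingers really were, judging by the camera depth. I trusted the camera for the grasp height and used the reported heights only for relative moves.

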